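# Find the through bore with the gauge pin

## Robot

A 6-joint arm with a two-finger parallel gripper is mounted at the origin on the work surface. World frame = base frame: x ahead of the robot, y to its left, z up, the work surface at z = 0. Lengths are in m, angles in degrees, forces in N, time in s.
With the tool pointing down it reaches from about 0.35 to 0.85 m from the base axis. Payload 8.1 kg.
Tool frame: the origin (TCP) lies midway between the tips of the shut fingers; the grasp point (between the pads) lies 19 mm behind it; z points along the fingers, y is the line along which they close (so a half turn about z gives the same grasp; the last joint's range is limited). The gripper opens to 93 mm and grips with 3 to 60 N. Pads are 15 mm wide; open, the fingers measure 128 mm over their backs; the gripper's body (75 mm by 188 mm) begins 65 mm behind the grasp point.
Start: joints at [62.659, 7.471, 85.268, -0, 87.261, -4.893], TCP at [0.229, 0.555, 0.219] pointing down, gripper open.
Joint ranges: [-169.43, 169.43], [-51.17, 129.36], [1.28, 143.12], [-76.62, 256.62], [0, 156.53], [-152.29, 152.29]. Speed limits (degrees/s): [136.94, 136.94, 159.86, 180, 180, 180].

## Interface

Orientations are given as [roll, pitch, yaw] about the fixed x, y, z axes, in that order (R = Rz(yaw) Ry(pitch) Rx(roll)).
In Python, from station import goto, move_l, set_joints, grip, sleep, solve_ik, camera, IKError, hand_in, get_clock, get_qpos, get_dq, get_effort, get_tcp_pos, get_ee_rot, get_contact_force, get_moment, get_grip_width, get_gripper_force gives the robot as it stands. Calls block until the motion is done:
- goto(position, orientation): joint-space move of the TCP to a pose.
- move_l(position, attitude=None, rate=0.15, contact_N=None): straight line of the TCP; attitude=None keeps the orientation; rate is the mean speed in m/s. With contact_N (N) it stops when the force on the tool has changed by that much, and returns True; else False.
- set_joints(angles): joint-space move.
- grip(opening, squeeze=None): opening from 0.0 (shut) to 1.0 (fully open); squeeze is the grip in N (None keeps the last); returns when the fingers have stopped.
- sleep(seconds).
- solve_ik(position, orientation): joint angles nearest the present ones, or None.
- camera(name): name is "side" or "top"; returns a dict with "frame" (400x640x3 uint8, red, green, blue), "depth" (400x640 float32, m along the optical axis (not along the pixel's ray), 0 where there is no reading), "camera_matrix" (3x3 intrinsics, pixels), "extrinsics" (4x4, takes a point from world to camera coordinates). Camera axes: x right, y up, looking along -z (the intrinsics and any distortion apply to the point x, -y, -z); pixel columns grow to the right and rows downward; lengths in m; the calibration is good to about 2 mm. A picture is of the moment at which its call begins.
A pose or a line that the arm cannot do raises IKError and nothing moves.
- hand_in(): hands the job in; it is judged then, once.
Readings, each from a call of its own:
- get_clock(): time.
- get_qpos(): joint angles.
- get_dq(): joint speeds.
- get_effort(): joint torques, N m.
- get_tcp_pos(): TCP position.
- get_ee_rot(): TCP orientation.
- get_contact_force(): force on the tool from outside, world axes, zero at the start.
- get_moment(): the same for the moment, N m.
- get_grip_width(): opening from 0.0 (shut) to 1.0 (fully open).
- get_gripper_force(): force on a finger pad.
Only numpy, scipy, OpenCV 4.12 (cv2) and the standard library are available. Lean on these libraries where they do the work, as an engineer would, in place of code of your own. Each camera call takes 0.05 s, during which the arm holds its last target. There are 200 camera calls.

## Task

One of the three bores in the grey casting goes right through, the other two are blind. Take the slim steel gauge pin with the long narrow grip out of the wooden rack and probe the bores with it until you find the through-hole, then leave the pin standing upright in that bore, fully home with its collar flat on the casting.

Things in the scene. Friction and masses are not known exactly. Their poses are not given: they have to be found in the camera images.
- pin_grip (a point): Loose steel gauge pin, 0.2-0.4 kg, upright in a 62 mm high wooden rack. From below: shank 14 mm thick, 55 long; collar 52 mm wide, 6 thick; round grip 24 mm thick, 45 long. Point: centre of the grip, z up; 28.5 mm above the collar's underside, 83.5 above the shank's tip. The rack also holds a fat plug gauge (grip 42 mm thick, not needed), 96 mm away along this point's -x at the start.
- bore_1 (a point): Centre of the mouth of the bore at the -y end of a row of three upright 30 mm bores, 64 mm apart along this point's y, in a fixed level grey casting (200 mm long, 74 wide, flat top 72 mm above the bench). Point in the top face, z up. Any one of the three is a through-hole, open to a gap below that the home pin does not bottom in; the other two are blind with a flat floor 35 mm below the mouth.
- bore_2 (a point): Centre of the mouth of the middle bore of the same casting, in its top face, z up. Fully home in the through bore, the pin's collar rests on the top face and its grip centre is 28.5 mm above the mouth; stood on the floor of a blind bore, the pin stays 20 mm higher.
- bore_3 (a point): Centre of the mouth of the bore at the +y end of the row in the same casting, in its top face, z up. Loose bystanders (a socket, a bearing race, under 45 mm high) stand on the bench beside the casting.

How it is judged (in metres and radians):
At the end, for the whole second after the job is handed in: The gauge pin stands released in the through bore, fully home: the centre of its grip is within 13 mm sideways of that bore's centre and 18 to 36 mm above its mouth (28.5 mm when seated), tilted by less than 10 degrees. In a blind bore it would stand 20 mm too high (((horizontal distance between pin_grip and bore_1 below 0.013 m and z of pin_grip in the frame of bore_1 between 0.018 and 0.036 m and angle between pin_grip's own z axis and vertical below 0.175 rad) or (horizontal distance between pin_grip and bore_2 below 0.013 m and z of pin_grip in the frame of bore_2 between 0.018 and 0.036 m and angle between pin_grip's own z axis and vertical below 0.175 rad) or (horizontal distance between pin_grip and bore_3 below 0.013 m and z of pin_grip in the frame of bore_3 between 0.018 and 0.036 m and angle between pin_grip's own z axis and vertical below 0.175 rad))); the robot touches nothing.
It also fails if it takes over 42 s, if anything falls off the work surface, if the arm or the gripper's body presses on something with over 40 N, if the wrist force passes 120 N, or if a joint passes its speed limit or range.

## Working session

There is one attempt and no reset: what is moved stays moved. The work goes in short steps, each a Python script; the robot and the scene stay as the last script left them, time stands still between calls to the robot, and variables do not carry over. Pictures are saved under pics/ and viewed, at most 10 in all, crops included, and the job is handed in when it is done.

```bash
ls; mkdir -p pics
python3 - <<'E'
from station import *
import cv2,numpy as np
for n in("top","side"):
    c=camera(n); cv2.imwrite(f"pics/{n}0.png",c["frame"][:,:,::-1]); np.savez(f"{n}0.npz",**c)
    E=c["extrinsics"];print(n,c["camera_matrix"].round(1).tolist(),E.round(3).tolist(),(-E[:3,:3].T@E[:3,3]).round(3), [k for k in c])
print(get_clock(),get_ee_rot(),get_tcp_pos())
E
```

```text
pics
top [[465.2, 0.0, 319.9], [0.0, 465.2, 198.3], [0.0, 0.0, 1.0]] [[-0.017, -1.0, -0.006, 0.002], [0.994, -0.017, 0.109, -0.591], [-0.109, -0.004, 0.994, -0.938], [0.0, 0.0, 0.0, 1.0]] [ 0.485 -0.012  0.997] ['frame', 'depth', 'camera_matrix', 'extrinsics']
side [[468.1, 0.0, 318.5], [0.0, 468.1, 199.0], [0.0, 0.0, 1.0]] [[0.704, -0.71, 0.012, -0.419], [0.475, 0.483, 0.735, -0.36], [-0.528, -0.512, 0.677, -0.776], [0.0, 0.0, 0.0, 1.0]] [ 0.056 -0.521  0.795] ['frame', 'depth', 'camera_matrix', 'extrinsics']
0.1 [-1.79907584e+02 -8.12050048e-03  1.57551870e+02] [0.22885522 0.55409498 0.21770295]
```

View pics/top0.png

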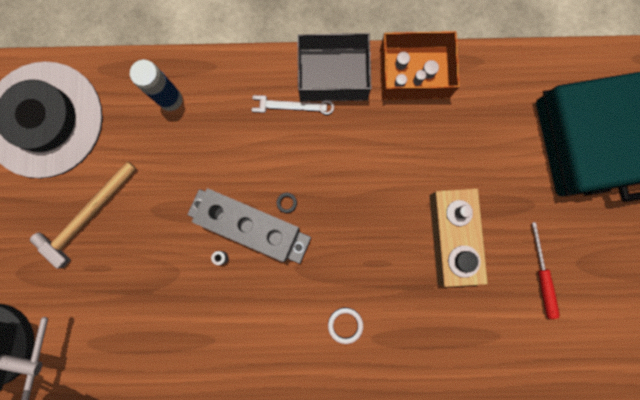

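View pics/side0.png

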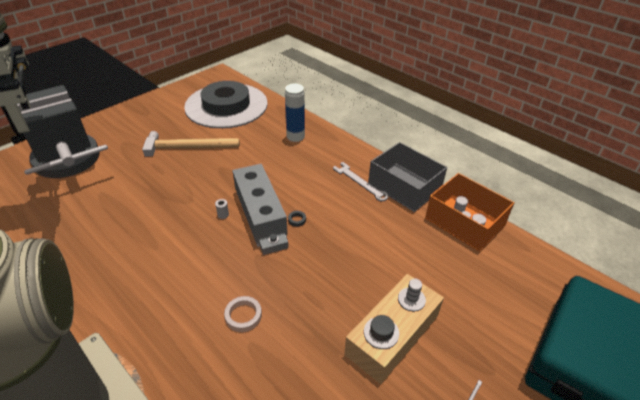

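Top view: the casting's bores are at about (216,212), (246,225) and (275,238), with the left one darkest. The rack has the slim pin at (460,213) and the plug at (465,262). The side view shows the bores at (251,168), (258,192) and (265,211), the pin collar at (412,298) and the plug at (381,330).

```bash
cat > h.py <<'E'
import cv2,numpy as np
def ray(c,uv,z):
    E=c["extrinsics"];R=E[:3,:3];o=-R.T@E[:3,3]
    p=np.linalg.inv(c["camera_matrix"])@[uv[0],uv[1],1]
    d=R.T@[p[0],-p[1],-p[2]]
    return o+d*(z-o[2])/d[2]
def blobs(c,mask,roi,z,amin):
    m=np.zeros_like(mask);u0,v0,u1,v1=roi;m[v0:v1,u0:u1]=mask[v0:v1,u0:u1]
    out=[]
    for k in cv2.findContours(m,cv2.RETR_EXTERNAL,cv2.CHAIN_APPROX_NONE)[0]:
        if cv2.contourArea(k)<amin or len(k)<5: continue
        (x,y),s,a=cv2.fitEllipse(cv2.convexHull(k)); out.append((round(x,1),round(y,1),np.round(s,1).tolist(),ray(c,(x,y),z).round(4).tolist()))
    return out
E
python3 - <<'E'
from h import *
ims=[]
for n,rb,rp in(("top",(200,195,290,250),(440,195,482,285)),("side",(235,160,285,222),(350,272,430,350))):
    c=dict(np.load(f"{n}0.npz"));f=c["frame"];g=cv2.cvtColor(f,cv2.COLOR_RGB2GRAY);hsv=cv2.cvtColor(f,cv2.COLOR_RGB2HSV)
    for t in (70,85): print(n,t,blobs(c,(g<t).astype(np.uint8)*255,rb,.072,20))
    w=((hsv[...,1]<50)&(g>120)).astype(np.uint8)*255
    print(n,"white",blobs(c,w,rp,.068,40))
    d=c["depth"]
    for r in((rb,rp)):
        ims.append(cv2.resize(f[r[1]:r[3],r[0]:r[2],::-1],(380,280),interpolation=cv2.INTER_CUBIC))
    if n=="top":
        for u,v in((216,212),(246,225),(275,238)): print(np.round(d[v-8:v+9:2,u-8:u+9:2],3).tolist() if u==216 else np.round(d[v-2:v+3,u-2:u+3],3).tolist())
cv2.imwrite("pics/crop.png",np.vstack([np.hstack(ims[:2]),np.hstack(ims[2:])]))
E
```

```text
top 70 [(243.2, 223.5, [10.6, 12.6], [0.5385, 0.1448, 0.072]), (214.9, 211.5, [12.4, 13.6], [0.5634, 0.2014, 0.072])]
top 85 [(272.9, 236.4, [12.0, 13.6], [0.5119, 0.0859, 0.072]), (226.8, 238.8, [3.0, 55.3], [0.5086, 0.1775, 0.072]), (243.1, 223.2, [10.8, 13.6], [0.5391, 0.145, 0.072]), (214.6, 211.5, [12.7, 14.7], [0.5634, 0.2019, 0.072]), (285.1, 203.7, [18.4, 20.2], [0.5766, 0.0611, 0.072])]
top white [(463.9, 261.0, [30.4, 31.4], [0.4571, -0.2907, 0.068]), (459.1, 212.6, [24.6, 25.4], [0.5532, -0.286, 0.068])]
[[0.9300000071525574, 0.9319999814033508, 0.9309999942779541, 0.9319999814033508, 0.9309999942779541, 0.9309999942779541, 0.9290000200271606, 0.9319999814033508, 0.9290000200271606], [0.9319999814033508, 0.9279999732971191, 0.9390000104904175, 0.9490000009536743, 0.9599999785423279, 0.9660000205039978, 0.9300000071525574, 0.9309999942779541, 0.9290000200271606], [0.9279999732971191, 0.9399999976158142, 0.9520000219345093, 0.9639999866485596, 0.9779999852180481, 0.9879999756813049, 0.996999979019165, 0.9300000071525574, 0.9319999814033508], [0.9300000071525574, 0.9459999799
[... 1996 characters left out ...]
9999833106995, 0.9559999704360962, 0.9580000042915344, 0.953000009059906]]
side 70 [(265.5, 209.8, [6.6, 11.2], [0.5108, 0.0833, 0.072]), (257.7, 191.8, [6.1, 10.1], [0.537, 0.1416, 0.072]), (243.3, 197.8, [13.7, 48.6], [0.5004, 0.1486, 0.072]), (250.2, 175.4, [5.5, 10.2], [0.5624, 0.1999, 0.072])]
side 85 [(265.5, 209.8, [7.5, 12.0], [0.5108, 0.0832, 0.072]), (257.5, 191.9, [7.1, 11.4], [0.5366, 0.1418, 0.072]), (241.2, 205.5, [8.4, 91.1], [0.4812, 0.1319, 0.072]), (250.1, 175.4, [6.4, 10.3], [0.5622, 0.2, 0.072])]
side white [(380.9, 332.6, [30.3, 35.2], [0.4554, -0.2917, 0.068]), (411.4, 299.0, [21.9, 27.4], [0.5509, -0.2871, 0.068]), (415.1, 284.1, [9.9, 12.5], [0.5839, -0.2715, 0.068])]
```

View pics/crop.png

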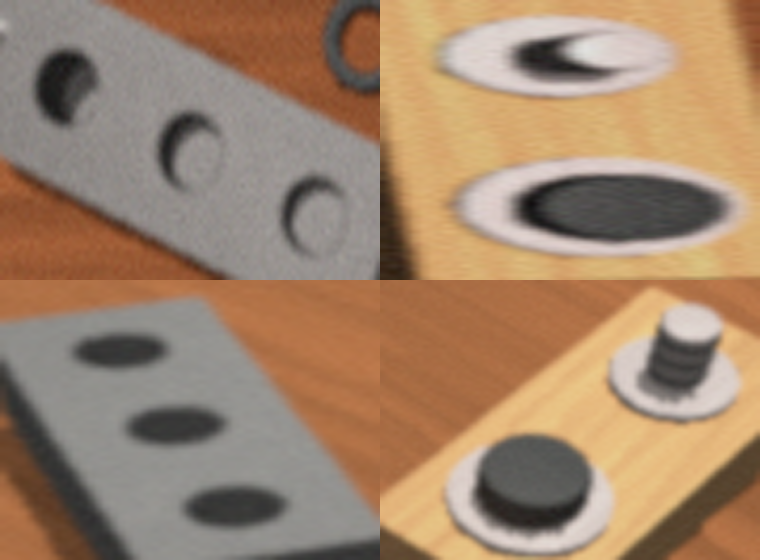

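The depth image shows the +y bore is about 70 mm deep, while the other two are about 33 mm. That makes bore_3 the likely through-hole, and I'll confirm it with the pin. Next is the grasp.

Run:
```python
from station import *
from h import *
c=dict(np.load("top0.npz"));m=((c["depth"]>.936)*255).astype(np.uint8)
print("bores by depth",blobs(c,m,(203,199,285,248),.072,40))
P=[.552,-.2866];O=[180,0,3]
goto([*P,.20],O);print(get_clock())
print(move_l([*P,.0765],rate=.12,contact_N=15),get_tcp_pos(),get_clock())
grip(0.0,25);print(get_grip_width()*93,get_gripper_force(),get_contact_force(),get_clock())
print(move_l([*P,.215],rate=.12),get_contact_force(),get_grip_width()*93,get_clock())
for n in("top","side"):
    c=camera(n);cv2.imwrite(f"pics/{n}1.png",c["frame"][:,:,::-1]); np.savez(f"{n}1.npz",**c)
```

```text
bores by depth [(274.0, 237.2, [14.0, 14.6], [0.5103, 0.0838, 0.072]), (197.8, 223.3, [6.9, 13.7], [0.5405, 0.2353, 0.072]), (244.7, 224.5, [13.6, 14.3], [0.5364, 0.1419, 0.072]), (215.4, 212.1, [13.6, 14.5], [0.5622, 0.2005, 0.072]), (545.8, 293.5, [35.0, 685.7], [0.3918, -0.4458, 0.072])]
3.25
False [ 0.55271434 -0.28704104  0.07766873] 4.4333
23.091222566339162 25.00004231929779 [-0.64817557  1.66246576  0.96474001] 5.5167
False [ 0.63179848 -0.40400024 -4.41421198] 23.516853882705153 6.825
```

View pics/side1.png

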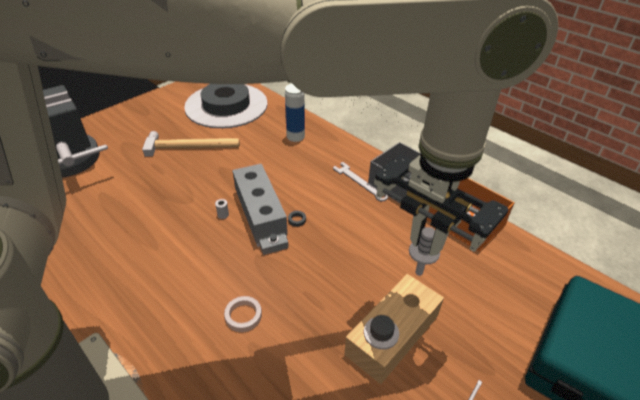

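The pin is held upright at about (425,250) and is clear of the rack. Now I'll probe bore_3.

Run:
```python
from station import *
from h import *
B=[.5622,.2003];O=[180,0,50]
goto([*B,.195],O);print(get_clock(),get_tcp_pos(),get_contact_force())
print(move_l([*B,.125],rate=.1,contact_N=10),get_tcp_pos(),get_clock())
print(move_l([*B,.083],rate=.04,contact_N=6),get_tcp_pos(),get_contact_force(),get_grip_width()*93,get_clock())
for n in("top","side"):
    c=camera(n);cv2.imwrite(f"pics/{n}2.png",c["frame"][:,:,::-1]); np.savez(f"{n}2.npz",**c)
```

```text
8.7 [0.56266817 0.19925179 0.1950788 ] [ 0.18771229  0.6172015  -3.29616883]
False [0.56272979 0.20043286 0.12576662] 9.55
True [0.56169884 0.20020188 0.08614283] [0.67964696 0.41880419 3.25843251] 23.841654421516495 10.4333
```

View pics/side2.png

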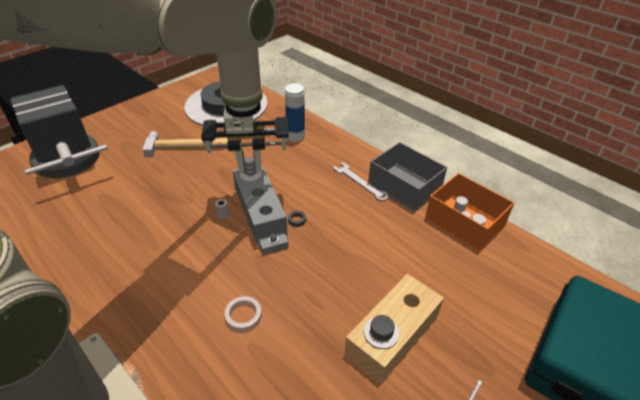

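The pin is in bore_3, with its grip at about (249,165). Contact came at TCP z = 0.0861, which matches the seated height (0.0865) rather than the blind one (0.1065). I'll release it, retreat and check.

Run:
```python
from station import *
from h import *
p=get_tcp_pos()
grip(1.0);print(get_clock(),get_grip_width())
move_l([p[0],p[1],.23],rate=.12)
goto([.45,-.15,.3],[180,0,20]);print(get_clock())
ims=[]
for n,r in(("top",(190,185,290,260)),("side",(215,130,315,205))):
    c=camera(n);f=c["frame"];g=cv2.cvtColor(f,cv2.COLOR_RGB2GRAY)
    d=c["depth"];E=c["extrinsics"]
    ims.append(cv2.resize(f[r[1]:r[3],r[0]:r[2],::-1],(390,292),interpolation=cv2.INTER_CUBIC))
    v,u=np.mgrid[r[1]:r[3],r[0]:r[2]];Z=d[r[1]:r[3],r[0]:r[2]];K=c["camera_matrix"]
    pc=np.stack([(u-K[0,2])/K[0,0]*Z,-(v-K[1,2])/K[1,1]*Z,-Z],-1)
    w=(pc-E[:3,3])@E[:3,:3]
    near=np.hypot(w[...,0]-.5622,w[...,1]-.2003)<.035
    top=near&(w[...,2]>.11);print(n,"top pts",top.sum(),np.median(w[top],0),"expect z .123")
    col=near&(w[...,2]<.09)&(g[r[1]:r[3],r[0]:r[2]]>170);print("bright collar",col.sum(),w[col].mean(0) if col.any() else None,"expect z .078")
cv2.imwrite("pics/end.png",np.hstack(ims))
```

```text
11.7167 1.0006937806283773
14.475
top top pts 140 [0.56197572 0.19872249 0.12253195] expect z .123
bright collar 312 [0.56333978 0.1961186  0.07768398] expect z .078
side top pts 86 [0.55974963 0.19408227 0.11984596] expect z .123
bright collar 132 [0.56243817 0.19744419 0.07555204] expect z .078
```

View pics/end.png

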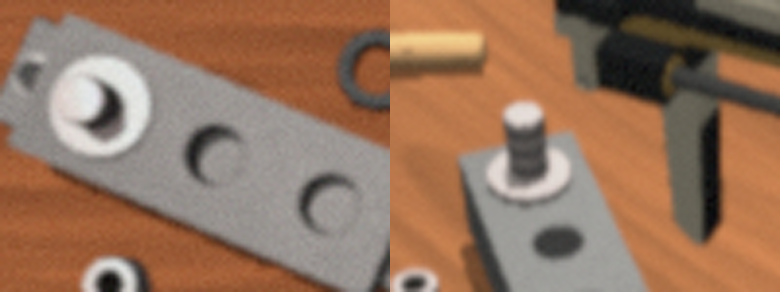

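The pin stands upright in bore_3 with its collar flat on the casting (collar centre at about (100,105) in the left crop). Its top is at z = 0.1225 and the gripper is clear.

```bash
python3 -c "
from station import *
print(hand_in(),get_clock())"
```

```text
the job is handed in; nothing more can be done
the job is handed in; nothing more can be done
```

The gauge pin is standing upright and released in bore_3, with its collar flat on the casting; bore_3 is the through-hole (the depth image showed the other two blind, so I probed only this one), and the job was handed in after about 14.6 s.

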